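# Return the chromatograph service kit to its foam inlays

### The arm

A 6-joint arm with a two-finger parallel gripper is mounted at the origin on a cart in front of the work surface, level with it; the furniture and walls round the work are solid. World frame = base frame: x ahead of the robot, y to its left, z up, the work surface at z = 0. Lengths are in mm, angles in rad, forces in N, time in s.
With the tool pointing down it reaches from about 275 to 1000 mm from the base axis. Payload 8.4 kg.
Tool frame: the origin (TCP) lies between the finger pads; the fingertips stand 8 mm ahead of it and the grasp point (between the pads) lies 11 mm behind it (tcp_to_tips is the distance from the TCP to the fingertips, in mm); z points along the fingers, y is the line along which they close (so a half turn about z gives the same grasp; the last joint's range is limited). The gripper opens to 85 mm and grips with 20 to 120 N. Pads are 22 mm wide; open, the fingers measure 114 mm over their backs; the gripper's body (76 mm by 85 mm) begins 54 mm behind the grasp point. The pads swing forward as they close: fully open they stand 13 mm farther back than shut.
Start: joints at [1.187, 0.353, 1.633, -0, 1.155, -0.002], TCP at [232.868, 580, 239.281] pointing down, gripper open.
Joint ranges: [-2.63, 2.63], [-0.92, 2.1], [0.06, 2.66], [-1.3, 4.44], [0, 2.69], [-3.02, 3.02]. Speed limits (rad/s): [2.22, 2.22, 2.79, 3.14, 3.14, 3.14].

### API

Orientations are given as [roll, pitch, yaw] about the fixed x, y, z axes, in that order (R = Rz(yaw) Ry(pitch) Rx(roll)).
In Python, from rig import * gives the robot as it stands.
- The arm moves only by the tool step_arm, never from a script. Its argument "motion" is a list of rows, each an object with "claw": the finger opening in mm, from 0 to 85.4; "delta_pos": the shift along the tool's x, y, z in mm, a list of three; "turn": the turn about the tool's z in rad. In form: [{"claw": claw, "delta_pos": [dx, dy, dz], "turn": turn}, ...]. A call has 1 to 8 rows; each row shifts and turns the commanded pose from where the row before left it, along the tool's axes as they then stand; what a row does not reach is not made up. A row lasts 1/12 s, in which the tool goes at most 41.7 mm and 7.16 degrees, less where a joint would pass 70% of its speed; a pose out of reach is approached as far as the arm can. A call is refused whole if a number of a shift passes 41.7 or a number of a turn 0.125, either way. A call with a gripper value outside its range is refused whole. The fingers move at their own pace and stop on an object; "force" is the grip in N (left out, the last holds). Time passes only in rows, so rows that do not move let the fingers close. It gives the time, the measured TCP pose, the force, the opening and the grip force at its end, in the units of the state.
- sense(): the state, without advancing time (a new reading comes with each control period).
- grab_frame(name): name is "scene" or "top"; returns a dict with "img" (384x512x3 uint8, red, green, blue), "vertical_fov" (degrees; the focal length in pixels is half the picture's height over the tangent of half this angle, whatever the lens; pixels are square), "cx", "cy" (the principal point, pixels), "R" (3x3) and "t" (3): a world point X has camera coordinates R X + t. Camera axes: x right, y down, z forward; pixel columns grow to the right and rows downward; lengths in mm; the calibration is good to about 2 mm. A picture is of the moment at which its call begins. There is no depth.
- sign_off(): hands the job in; it is judged then, once.
The state is a dict: "clock": time; "qpos": joint angles; "qvel": joint speeds; "joint_efforts": joint torques, N m; "eef_pos": TCP position; "tcp_rot": TCP orientation; "contact_force": force on the tool from outside, world axes, zero at the start; "wrist_torque": the same for the moment, N m; "opening": opening from 0.0 (shut) to 1.0 (fully open); "grasp_force": force on a finger pad.
Only numpy, scipy, OpenCV 4.12 (cv2) and the standard library are available. Lean on these libraries where they do the work, as an engineer would, in place of code of your own. Each camera call takes 0.05 s, during which the arm holds its last target. There are 200 camera calls.

### The job

The chromatograph's service kit has been left lying about the bench: put the turquoise tube cutter, the blue box of fuses, the flat round septa tin and the little ferrule jar back into the tray, each upright in the foam cut-out made for it and fully home on the yellow floor. The tube cutter's black knob belongs in the narrow end of its cut-out. Leave the vial rack and the amber bottle behind the keyboard where they stand.

Things in the scene. Friction and masses are not known exactly. Their poses are not given: they have to be found in the camera images.
- tube_cutter: Capillary tube cutter lying flat: turquoise body with a black round knob on one end. 83 mm long along its y, 18 mm high. Body 26 mm wide (x from -12 to +14 mm) from y = -20 to +42 mm; knob 18 mm thick from y = -42 to -20 mm. Origin: middle of its length, at its underside; z up. Grip across x, at about y = +10 mm. Stands 8 mm proud of the foam when home. 60 g.
- fuse_box: Small blue card box with a white label, closed and rigid, 32 mm (x) by 50 mm (y), 18 mm high. Origin: centre of its underside; z up. Grip across x. Either way round will do. Stands 8 mm proud of the foam when home. 30 g.
- septa_tin: Flat round pale-grey tin, 56 mm in diameter, 22 mm high. Origin: centre of its underside; z up. Grip across its diameter. Stands 12 mm proud when home. 50 g.
- ferrule_jar: Small upright clear jar with a pale-grey lid and brass ferrules inside, 37 mm in diameter, 48 mm high, body and lid nearly flush. Origin: centre of its underside; z up. Grip across its diameter. Stands 38 mm proud when home. 40 g.
- cutter_inlay: Charcoal foam inlay, 92 (x) x 112 mm (y), top 20 mm above its underside, one of four in a low grey tray; fixed. Origin: centre of its underside, 2 mm over the bench. Yellow cut-out floor at z = 10 mm. Keyed cut-out: 36 mm wide from y = -25 to +47 for the cutter's body, 22.6 mm wide from y = -47 to -25 for its knob (cutter's y along inlay's y). Finger scoops, equally deep, reach x = +/-41 for y = -6 to +28.
- fuse_inlay: Charcoal foam inlay, 92 (x) x 112 mm (y), top 20 mm above its underside, one of four in a low grey tray; fixed. Origin: centre of its underside, 2 mm over the bench. Yellow cut-out floor at z = 10 mm. Rectangular cut-out for the fuse box, 42 mm (x) by 60 mm (y), centred; equally deep finger scoops on both sides reach x = +/-41 for y = -17 to +17.
- tin_inlay: Charcoal foam inlay, 92 (x) x 112 mm (y), top 20 mm above its underside, one of four in a low grey tray; fixed. Origin: centre of its underside, 2 mm over the bench. Yellow cut-out floor at z = 10 mm. Round cut-out for the septa tin, 67 mm in diameter, centred; equally deep finger scoops, 30 mm wide, reach y = +/-51, so grip the tin along the inlay's y.
- jar_inlay: Charcoal foam inlay, 92 (x) x 112 mm (y), top 20 mm above its underside, one of four in a low grey tray; fixed. Origin: centre of its underside, 2 mm over the bench. Yellow cut-out floor at z = 10 mm. Plain round cut-out for the ferrule jar, 48 mm in diameter, centred, no scoops: hold the jar above the foam.
- vial_rack: Bystander: dark blue rack full of small vials, 52 x 124 mm, 37 mm high, behind the keyboard. Origin: centre of its underside. Not to be moved.
- amber_bottle: Bystander: brown bottle with a black cap, 66 mm in diameter, 126 mm high, behind the keyboard. Origin: centre of its underside. Not to be moved.
There are look-alikes about, which are no part of the job. Leave any red look-alike of the jar_inlay alone.

How it is judged:
By the outcome, as a careful person would: the job done as asked, in the order asked, and still so for the second after the job is handed in, with the robot touching nothing.
It also fails if it takes over 96 s, if anything falls off the work surface, if the arm or the gripper's body presses on something with over 40 N, if the wrist force passes 120 N, or if a joint passes its speed limit or range.

## Working session

There is one attempt and no reset: what is moved stays moved. The work goes in short steps, Python scripts to look and compute and a tool call to move; the robot and the scene stay as the last step left them, time stands still between calls to the robot, and variables do not carry over. Pictures are saved under pics/ and viewed, at most 14 in all, crops included, and the job is handed in when it is done.

Besides the shell and the picture viewer there is one more tool, called after "Request:" as name(argument=value, ...) on one line, values as JSON. step_arm: Moves the arm, as the interface text tells. Its arguments: {"type":"object","properties":{"motion":{"type":"array","items":{"type":"object","properties":{"claw":{"type":"number"},"delta_pos":{"type":"array","items":{"type":"number"}},"turn":{"type":"number"}}}},"force":{"type":"number"}},"required":["motion"]}

```bash
mkdir -p pics; cat > h.py <<'E'
from rig import *
import numpy as np, cv2
def f(fr): return fr["img"].shape[0]/2/np.tan(np.radians(fr["vertical_fov"])/2)
def ray(fr,u,v,z):
    R=np.array(fr["R"]);t=np.array(fr["t"]);F=f(fr)
    d=R.T@np.array([(u-fr["cx"])/F,(v-fr["cy"])/F,1]);c=-R.T@t
    return c+d*(z-c[2])/d[2]
def proj(fr,X):
    p=np.array(fr["R"])@np.array(X,float)+np.array(fr["t"]);F=f(fr)
    return p[:2]/p[2]*F+[fr["cx"],fr["cy"]]
E
python3 - <<'E'
from h import *
for n in("scene","top"):
    a=grab_frame(n); cv2.imwrite(f"pics/{n}0.png",cv2.resize(a["img"][:,:,::-1],(800,600),interpolation=cv2.INTER_CUBIC))
    np.save(n+"0.npy",a,allow_pickle=True)
    print(n,a["vertical_fov"],a["cx"],a["cy"],-np.array(a["R"]).T@a["t"],np.round(a["R"],3).tolist())
print(sense())
E
```

```text
scene 43.404194034488995 253.43733057598547 194.40008376330871 [-673.02864577 -952.9709627   973.73967989] [[0.519, -0.855, -0.014], [-0.454, -0.262, -0.851], [0.724, 0.448, -0.524]]
top 53.853892226772494 251.60954495221335 195.12690220179718 [ 376.33380575 -169.23790596 1535.84951475] [[-0.006, -1.0, -0.008], [-0.992, 0.007, -0.129], [0.129, 0.007, -0.992]]
{'clock': 0.1, 'qpos': array([ 1.18660939e+00,  3.53574669e-01,  1.63403531e+00, -1.37782847e-05,
        1.15520289e+00, -2.38720851e-03]), 'qvel': array([ 0.00068064, -0.00292376, -0.00255026, -0.00029698,  0.00102827,
        0.00020922]), 'joint_efforts': array([ 2.85950427e-04, -6.06350756e+01, -3.42821431e+01, -1.35329510e-04,
        3.91382622e-03,  3.83316956e-05]), 'eef_pos': array([232.71464191, 579.62424268, 238.6498473 ]), 'tcp_rot': array([-3.14037241e+00,  9.68569503e-06,  2.75979850e+00]), 'contact_force': array([-0.37739709, -0.07201312,  0.12344792]), 'wrist_torque': array([0.01668224, 0.00393857, 0.05109905]), 'grasp_force': 0.0, 'opening': 1.0018490364625279}
```

View pics/top0.png

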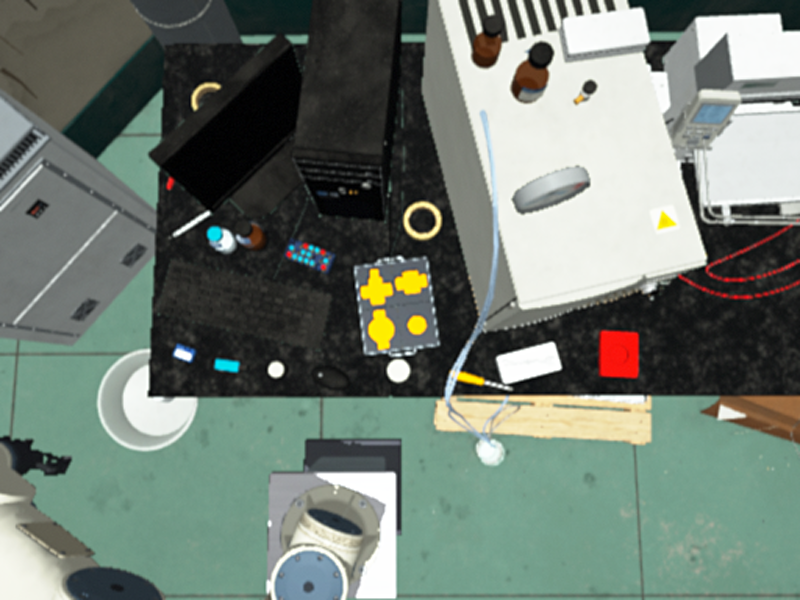

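View pics/scene0.png

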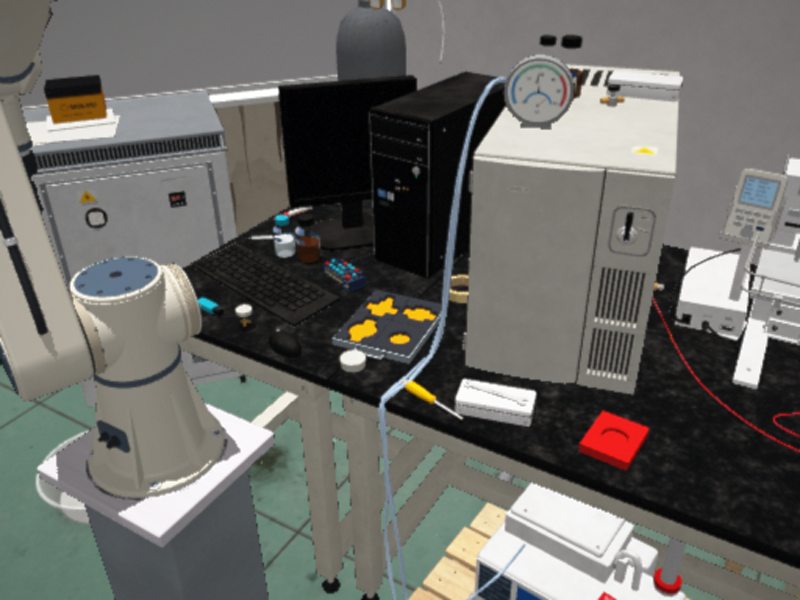

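The top view (800x600 scale) shows:
- fuse box at (184,353)
- cutter at (227,366)
- jar at (276,369), a lid with brass below it in the scene view
- tin at (398,370)
- tray at (397,305), with the tin cut-out lower left and the jar cut-out lower right
- the red look-alike inlay at (619,354), which I leave alone

Next I confirm all of these in one enlarged crop.

```bash
python3 - <<'E'
from h import *
a=np.load("top0.npy",allow_pickle=True).item()["img"][:,:,::-1]
c1=cv2.resize(a[158:230,222:288],None,fx=5,fy=5,interpolation=cv2.INTER_CUBIC)
c2=cv2.resize(a[210:252,100:270],None,fx=4.7,fy=4.7,interpolation=cv2.INTER_CUBIC)
o=np.zeros((570,800,3),np.uint8);o[:360,:330]=c1;h,w=c2.shape[:2];o[365:365+h,:w]=c2[:205,:800];
s=np.load("scene0.npy",allow_pickle=True).item()["img"][:,:,::-1]
c3=cv2.resize(s[180:245,205:290],(460,352),interpolation=cv2.INTER_CUBIC);o[:352,335:795]=c3
cv2.imwrite("pics/c1.png",o)
E
```

```text
(no output)
```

View pics/c1.png

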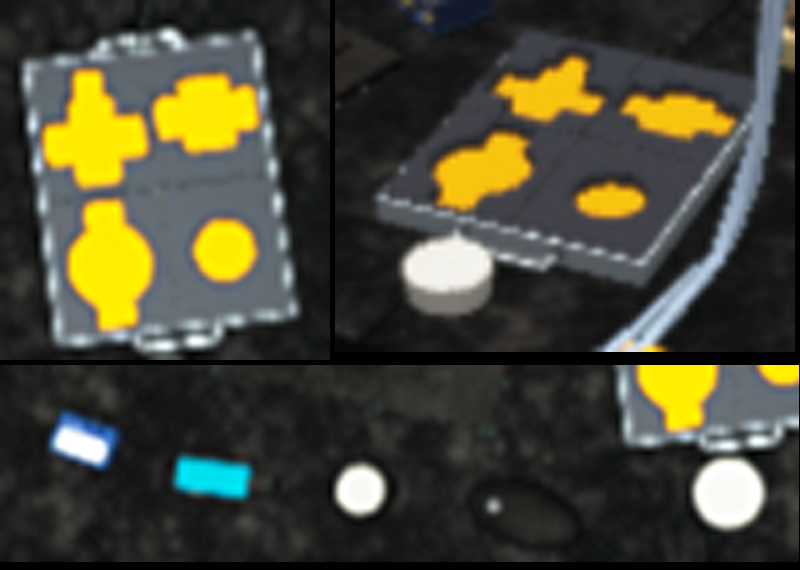

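The crop confirms the keyed cut-out upper left (narrow end pointing away from the robot), the fuse cut-out upper right, tin lower left and jar lower right. The cutter's black knob can't be told from the bench here. Next I measure positions.

```bash
cat > m.py <<'E'
from h import *
def blobs(fr,kind,minA=12):
    h=cv2.cvtColor(fr["img"],cv2.COLOR_RGB2HSV)
    lo,hi={"yellow":((18,150,120),(34,255,255)),"turq":((86,120,90),(98,255,255)),"blue":((100,60,50),(118,255,255)),"white":((0,0,170),(179,60,255))}[kind]
    m=cv2.inRange(h,lo,hi)
    cs,_=cv2.findContours(m,cv2.RETR_EXTERNAL,cv2.CHAIN_APPROX_NONE)
    out=[]
    for c in cs:
        q=np.zeros_like(m);cv2.drawContours(q,[c],-1,255,-1);M=cv2.moments(q,True)
        if M["m00"]>=minA: out.append((M["m00"],M["m10"]/M["m00"],M["m01"]/M["m00"],cv2.minAreaRect(c),cv2.boundingRect(c)))
    return out
E
python3 - <<'E'
from m import *
for n in("top","scene"):
    fr=np.load(n+"0.npy",allow_pickle=True).item()
    for k,z in(("yellow",14),("turq",18),("blue",18),("white",22)):
        for A,u,v,r,b in blobs(fr,k):
            if n=="top" and not(160<v<255 and 100<u<290): continue
            if n=="scene" and not(150<v<260 and 100<u<320): continue
            z2=48 if k=="white" and ((n=="top" and u<200)or(n=="scene" and u<200)) else z
            cor=[ray(fr,*p,z2)[:2].round().tolist() for p in cv2.boxPoints(r)] if n=="top" else ""
            print(n,k,A,round(u,1),round(v,1),ray(fr,u,v,z2)[:2].round(1),b,cor)
# enhanced cutter crops
a=np.load("top0.npy",allow_pickle=True).item()["img"][220:248,130:162,::-1]
s=np.load("scene0.npy",allow_pickle=True).item()["img"][180:210,110:170,::-1]
g=lambda x,w,h:cv2.resize((255*(x/255.)**0.45).astype(np.uint8),(w,h),interpolation=cv2.INTER_NEAREST)
o=np.zeros((360,800,3),np.uint8);o[:350,:400]=g(a,400,350);o[:200,400:]=g(s,400,200)
cv2.imwrite("pics/c2.png",o)
E
```

```text
top yellow 120.0 266.5 207.5 [ 524.1 -217.7] (261, 202, 12, 12) [[547.0, -196.0], [546.0, -240.0], [502.0, -240.0], [502.0, -195.0]]
top yellow 302.0 243.7 210.5 [ 512.6 -125.3] (236, 198, 17, 26) [[564.0, -94.0], [563.0, -159.0], [462.0, -159.0], [462.0, -94.0]]
top yellow 248.0 262.8 180.1 [ 636.5 -203.6] (253, 173, 21, 16) [[666.0, -164.0], [666.0, -246.0], [604.0, -245.0], [604.0, -164.0]]
top yellow 297.0 240.3 184.5 [ 619.1 -111.9] (230, 172, 22, 24) [[615.0, -52.0], [679.0, -105.0], [624.0, -169.0], [561.0, -116.0]]
top turq 124.0 144.8 233.5 [422.3 271.1] (137, 229, 17, 10) [[412.0, 305.0], [442.0, 302.0], [432.0, 237.0], [402.0, 241.0]]
top turq 92.0 195.6 163.1 [708.3  71.1] (187, 157, 18, 13) [[699.0, 110.0], [748.0, 94.0], [728.0, 36.0], [679.0, 51.0]]
top blue 151.0 117.3 225.6 [454.6 382.6] (110, 219, 16, 14) [[444.0, 416.0], [484.0, 405.0], [465.0, 348.0], [425.0, 360.0]]
top blue 93.0 206.3 166.7 [692.8  27.2] (198, 161, 17, 15) [[680.0, 68.0], [733.0, 46.0], [710.0, -7.0], [656.0, 15.0]]
top white 76.0 176.3 236.1 [410.6 138.1] (172, 232, 10, 10) [[427.0, 155.0], [42
[... 869 characters left out ...]
1, 166, 16, 10) 
scene blue 17.0 220.5 181.6 [664.1  27.4] (219, 178, 5, 8) 
scene blue 32.0 228.3 177.1 [709.2  20.7] (224, 174, 10, 7) 
scene blue 14.0 222.8 173.2 [724.9  58.2] (220, 172, 6, 4) 
scene blue 12.0 209.6 171.2 [712.2 115.2] (207, 170, 7, 4) 
scene blue 13.0 216.0 167.2 [753.2 111.8] (214, 166, 6, 4) 
scene white 756.0 317.1 253.6 [ 438.4 -494.9] (292, 243, 51, 22) 
scene white 134.0 225.5 228.5 [ 405.8 -171.5] (218, 223, 16, 11) 
scene white 227.0 261.7 239.2 [ 415.8 -307.4] (243, 209, 39, 55) 
scene white 47.0 155.5 197.4 [408.8 137.1] (151, 195, 10, 6) 
scene white 12.0 167.5 151.4 [721.9 342.4] (162, 151, 12, 2) 
scene white 49.0 182.1 152.3 [746.4 282.2] (176, 150, 12, 6)
```

View pics/c2.png

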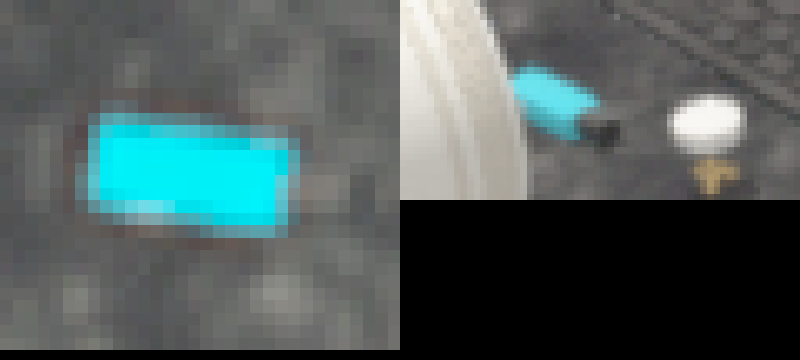

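Candidate check in top pixels: turquoise at (145,233) is the cutter, turquoise at (196,163) is the rack's vials. The cutter's body size (65x30 mm) fits, and its knob is on the -y side, toward the jar. The white disc at (176,236) is 36 mm across with brass below, so it is the jar. The one at (254,237) is 55 mm across, so it is the tin. The four cut-outs agree with the 92x112 spacing and a yaw of 97.1° in both views. I'll clear the arm out of the way and then re-measure the cutter and fuse box.

```bash
cat > plan.py <<'E'
import sys; from h import *
# plan.py x y z yawdeg nrows
def plan(s,x,y,z,yd,n):
    p=np.array(s["eef_pos"]);yw=s["tcp_rot"][2]
    dt=-((np.radians(yd)-yw+np.pi)%(2*np.pi)-np.pi)
    D=(np.array([x,y,z])-p)/n
    print("from",p.round(1),round(np.degrees(yw),1),"step",np.linalg.norm(D).round(1))
    for i in range(n):
        a=yw-dt*i/n
        print([round(float(v),1) for v in (D[0]*np.cos(a)+D[1]*np.sin(a),D[0]*np.sin(a)-D[1]*np.cos(a),-D[2])],round(dt/n,4))
if __name__=="__main__":
    v=[float(q) for q in sys.argv[1:]]; plan(sense(),*v[:4],int(v[4]))
E
python3 plan.py 430 40 240 81 16
```

```text
from [232.7 579.6 238.6] 158.1 step 35.9
[-24.0, -26.7, -0.1] 0.0841
[-26.2, -24.6, -0.1] 0.0841
[-28.1, -22.3, -0.1] 0.0841
[-29.9, -19.9, -0.1] 0.0841
[-31.5, -17.3, -0.1] 0.0841
[-32.8, -14.6, -0.1] 0.0841
[-33.9, -11.8, -0.1] 0.0841
[-34.8, -8.9, -0.1] 0.0841
[-35.4, -5.9, -0.1] 0.0841
[-35.8, -2.9, -0.1] 0.0841
[-35.9, 0.1, -0.1] 0.0841
[-35.8, 3.1, -0.1] 0.0841
[-35.4, 6.1, -0.1] 0.0841
[-34.7, 9.1, -0.1] 0.0841
[-33.9, 12.0, -0.1] 0.0841
[-32.7, 14.8, -0.1] 0.0841
```

Request:
step_arm(motion=[{"claw":85,"delta_pos":[-24,-26.7,0],"turn":0.084},{"claw":85,"delta_pos":[-26.2,-24.6,0],"turn":0.084},{"claw":85,"delta_pos":[-28.1,-22.3,0],"turn":0.084},{"claw":85,"delta_pos":[-29.9,-19.9,0],"turn":0.084},{"claw":85,"delta_pos":[-31.5,-17.3,0],"turn":0.084},{"claw":85,"delta_pos":[-32.8,-14.6,0],"turn":0.084},{"claw":85,"delta_pos":[-33.9,-11.8,0],"turn":0.084},{"claw":85,"delta_pos":[-34.8,-8.9,0],"turn":0.084}])

```text
clock: 0.77
eef_pos: [331.5, 308.4, 239.1]
tcp_rot: [-3.141, 0.0, 2.084]
contact_force: [0.8, 0.2, 0.1]
opening: 0.994
grasp_force: 0.0
```

Request:
step_arm(motion=[{"claw":50,"delta_pos":[-35.4,-5.9,0],"turn":0.084},{"claw":50,"delta_pos":[-35.8,-2.9,0],"turn":0.084},{"claw":50,"delta_pos":[-35.9,0.1,0],"turn":0.084},{"claw":50,"delta_pos":[-35.8,3.1,0],"turn":0.084},{"claw":50,"delta_pos":[-35.4,6.1,0],"turn":0.084},{"claw":50,"delta_pos":[-34.7,9.1,0],"turn":0.084},{"claw":50,"delta_pos":[-33.9,12,0],"turn":0.084},{"claw":50,"delta_pos":[-32.7,14.8,0],"turn":0.084}])

```text
clock: 1.43
eef_pos: [430.7, 38.7, 239.3]
tcp_rot: [3.142, -0.0, 1.412]
contact_force: [0.6, 0.2, -0.6]
opening: 0.583
grasp_force: 0.0
```

```bash
python3 - <<'E'
from m import *
s=sense();print(s["eef_pos"],np.degrees(s["tcp_rot"]),s["opening"])
ims=[]
for n in("top","scene"):
    fr=grab_frame(n);np.save(n+"1.npy",fr,allow_pickle=True)
    for k,z in(("turq",18),("blue",18),("white",18)):
        for A,u,v,r,b in blobs(fr,k):
            w=ray(fr,u,v,z)
            if 380<w[0]<500 and 100<w[1]<430:
                print(n,k,A,w[:2].round(1),[ray(fr,*p,z)[:2].round().tolist() for p in cv2.boxPoints(r)],r[2])
    u,v=(125,228) if n=="top" else proj(fr,[430,320,0])
    u,v=int(u),int(v)
    c=fr["img"][v-25:v+25,u-35:u+35,::-1]
    ims.append(cv2.resize((255*(c/255.)**0.5).astype(np.uint8),(400,286),interpolation=cv2.INTER_NEAREST)); print(n,u,v)
cv2.imwrite("pics/c3.png",np.hstack(ims))
E
```

```text
[430.70877266  38.73183869 239.28102656] [ 1.79998624e+02 -4.17602728e-03  8.08789220e+01] 0.5831731004267752
top turq 35.0 [426.1 294.1] [[440.0, 303.0], [440.0, 287.0], [412.0, 286.0], [412.0, 302.0]] 90.0
top blue 150.0 [454.5 382.7] [[444.0, 416.0], [484.0, 405.0], [465.0, 348.0], [425.0, 360.0]] 18.434947967529297
top white 51.0 [450.5 384.6] [[449.0, 407.0], [467.0, 401.0], [451.0, 361.0], [434.0, 367.0]] 21.801406860351562
top 125 228
scene turq 85.0 [416.6 266.6] [[400.0, 292.0], [441.0, 315.0], [431.0, 241.0], [391.0, 220.0]] 26.56505012512207
scene blue 71.0 [449.2 371.1] [[434.0, 403.0], [483.0, 433.0], [472.0, 353.0], [424.0, 325.0]] 26.56505012512207
scene white 47.0 [443.9 172.4] [[449.0, 199.0], [466.0, 169.0], [439.0, 146.0], [422.0, 175.0]] 90.0
scene white 20.0 [449.6 385.7] [[452.0, 407.0], [468.0, 411.0], [450.0, 369.0], [435.0, 365.0]] 45.0
scene 124 192
```

View pics/c3.png

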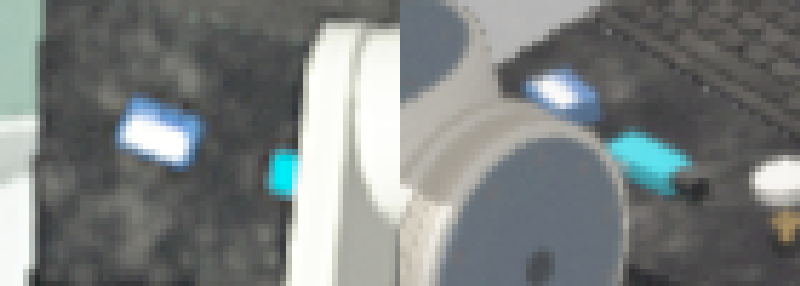

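The fuse box shows at upper left in both views, with its label centre agreeing at (450,385). The cutter's knob is confirmed on the -y end. Next I refine the cutter and fuse box directions by PCA and plan the approach.

```bash
python3 - <<'E'
from m import *
fr=np.load("top0.npy",allow_pickle=True).item()
h=cv2.cvtColor(fr["img"],cv2.COLOR_RGB2HSV)
for nm,lo,hi,(u0,v0) in(("cut",(84,80,60),(100,255,255),(145,233)),("fuse",(95,40,60),(125,255,255),(117,226))):
    m=cv2.inRange(h,lo,hi); q=np.zeros_like(m);q[v0-14:v0+14,u0-16:u0+16]=m[v0-14:v0+14,u0-16:u0+16]
    if nm=="fuse": q=cv2.morphologyEx(q,cv2.MORPH_CLOSE,np.ones((9,9)))
    vs,us=np.nonzero(q);P=np.array([ray(fr,u,v,18)[:2] for u,v in zip(us,vs)])
    c=P.mean(0);w,V=np.linalg.eigh(np.cov((P-c).T));d=V[:,1]*np.sign(V[1,1])
    print(nm,len(P),c.round(1),np.degrees(np.arctan2(d[1],d[0])).round(1),np.sqrt(12*w).round(1))
E
python3 plan.py 422 272 100 81 8
```

```text
cut 140 [422.6 270.7] 81.3 [33.6 66.3]
fuse 142 [454.2 382.5] 72.3 [39.2 57.8]
from [431.9  36.6 239.3] 80.7 step 34.2
[28.8, -6.0, 17.4] -0.0007
[28.8, -6.0, 17.4] -0.0007
[28.8, -5.9, 17.4] -0.0007
[28.8, -5.9, 17.4] -0.0007
[28.9, -5.9, 17.4] -0.0007
[28.9, -5.9, 17.4] -0.0007
[28.9, -5.9, 17.4] -0.0007
[28.9, -5.8, 17.4] -0.0007
```

Request:
step_arm(motion=[{"claw":50,"delta_pos":[28.8,-6,17.4],"turn":0},{"claw":50,"delta_pos":[28.8,-6,17.4],"turn":0},{"claw":50,"delta_pos":[28.8,-5.9,17.4],"turn":0},{"claw":50,"delta_pos":[28.9,-5.9,17.4],"turn":0},{"claw":50,"delta_pos":[28.9,-5.9,17.4],"turn":-0.005},{"claw":50,"delta_pos":[28.9,-5.9,17.4],"turn":0},{"claw":50,"delta_pos":[28.9,-5.9,17.4],"turn":0},{"claw":50,"delta_pos":[28.9,-5.8,17.4],"turn":0}])

```text
clock: 2.2
eef_pos: [418.2, 277.8, 99.0]
tcp_rot: [-3.141, 0.0, 1.422]
contact_force: [0.8, -0.3, 0.2]
opening: 0.584
grasp_force: 0.0
```

Request:
step_arm(motion=[{"claw":50,"delta_pos":[0,0,20]},{"claw":50,"delta_pos":[0,0,20]},{"claw":50,"delta_pos":[0,0,20]},{"claw":50,"delta_pos":[0,0,14]},{"claw":50,"delta_pos":[0,0,6]},{"claw":50,"delta_pos":[0,0,4]},{"claw":50,"delta_pos":[0,0,2]},{"claw":50,"delta_pos":[0,0,0]}])

```text
schema error: expected keys claw, delta_pos, turn
```

Request:
step_arm(motion=[{"claw":50,"delta_pos":[0,0,20],"turn":0},{"claw":50,"delta_pos":[0,0,20],"turn":0},{"claw":50,"delta_pos":[0,0,10],"turn":0},{"claw":50,"delta_pos":[0,0,0],"turn":0}])

```text
clock: 2.53
eef_pos: [417.3, 275.4, 48.0]
tcp_rot: [-3.138, 0.003, 1.422]
contact_force: [-0.5, -0.3, 0.1]
opening: 0.584
grasp_force: 0.0
```

```bash
python3 plan.py 422 272 12 81 6
```

```text
from [417.3 275.4  48. ] 81.5 step 6.1
[-0.4, 0.9, 6.0] 0.0013
[-0.4, 0.9, 6.0] 0.0013
[-0.4, 0.9, 6.0] 0.0013
[-0.4, 0.9, 6.0] 0.0013
[-0.4, 0.9, 6.0] 0.0013
[-0.4, 0.9, 6.0] 0.0013
```

Request:
step_arm(motion=[{"claw":50,"delta_pos":[-1,2,12],"turn":0.004},{"claw":50,"delta_pos":[-1,2,12],"turn":0.004},{"claw":50,"delta_pos":[-0.5,1.2,8],"turn":0},{"claw":50,"delta_pos":[0,0,3],"turn":0},{"claw":50,"delta_pos":[0,0,1],"turn":0},{"claw":50,"delta_pos":[0,0,0],"turn":0}])

```text
clock: 3.03
eef_pos: [423.9, 272.5, 14.1]
tcp_rot: [-3.141, 0.0, 1.412]
contact_force: [-0.4, 0.1, 0.4]
opening: 0.582
grasp_force: 0.0
```

Request:
step_arm(force=30, motion=[{"claw":20,"delta_pos":[0,0,0],"turn":0},{"claw":20,"delta_pos":[0,0,0],"turn":0},{"claw":20,"delta_pos":[0,0,0],"turn":0},{"claw":20,"delta_pos":[0,0,0],"turn":0},{"claw":20,"delta_pos":[0,0,0],"turn":0},{"claw":20,"delta_pos":[0,0,0],"turn":0}])

```text
clock: 3.53
eef_pos: [424.2, 272.9, 14.7]
tcp_rot: [3.141, -0.001, 1.413]
contact_force: [-0.7, -1.0, 6.7]
opening: 0.296
grasp_force: 30.2
```

Request:
step_arm(motion=[{"claw":20,"delta_pos":[0,0,-8],"turn":0},{"claw":20,"delta_pos":[0,0,-20],"turn":0},{"claw":20,"delta_pos":[0,0,-25],"turn":0},{"claw":20,"delta_pos":[0,0,-25],"turn":0},{"claw":20,"delta_pos":[0,0,-17],"turn":0},{"claw":20,"delta_pos":[0,0,0],"turn":0},{"claw":20,"delta_pos":[0,0,0],"turn":0}])

```text
clock: 4.12
eef_pos: [424.4, 273.1, 110.3]
tcp_rot: [3.14, -0.002, 1.413]
contact_force: [0.2, 0.1, -1.6]
opening: 0.288
grasp_force: 29.8
```

```bash
python3 - <<'E'
from plan import *
# cutter: grasp ~ cutter (1, 11) ; inlay origin
th=np.radians(97.1);X=np.array([np.cos(th),np.sin(th)]);Y=np.array([-np.sin(th),np.cos(th)])
p=np.array([624.2,-112.7])+1*X+11*Y;print(p)
plan(sense(),p[0],p[1],110,187.1,16)
for n in("scene","top"):
    fr=grab_frame(n);np.save(n+"2.npy",fr,allow_pickle=True)
    u,v=map(int,proj(fr,[424,272,100])); c=fr["img"][v-22:v+23,u-30:u+30,::-1]
    cv2.imwrite(f"pics/g_{n}.png",cv2.resize((255*(c/255.)**0.6).astype(np.uint8),(400,300),interpolation=cv2.INTER_CUBIC))
cv2.imwrite("pics/c4.png",np.hstack([cv2.imread("pics/g_scene.png"),cv2.imread("pics/g_top.png")]))
E
```

```text
[ 613.16074721 -113.06728431]
from [424.4 273.1 110.3] 81.0 step 26.9
[-22.0, 15.4, 0.0] -0.1158
[-23.6, 12.8, 0.0] -0.1158
[-24.9, 10.0, 0.0] -0.1158
[-25.9, 7.0, 0.0] -0.1158
[-26.6, 4.0, 0.0] -0.1158
[-26.8, 0.9, 0.0] -0.1158
[-26.8, -2.2, 0.0] -0.1158
[-26.3, -5.3, 0.0] -0.1158
[-25.6, -8.3, 0.0] -0.1158
[-24.4, -11.2, 0.0] -0.1158
[-23.0, -13.9, 0.0] -0.1158
[-21.2, -16.5, 0.0] -0.1158
[-19.2, -18.8, 0.0] -0.1158
[-16.9, -20.9, 0.0] -0.1158
[-14.3, -22.7, 0.0] -0.1158
[-11.6, -24.2, 0.0] -0.1158
```

View pics/c4.png

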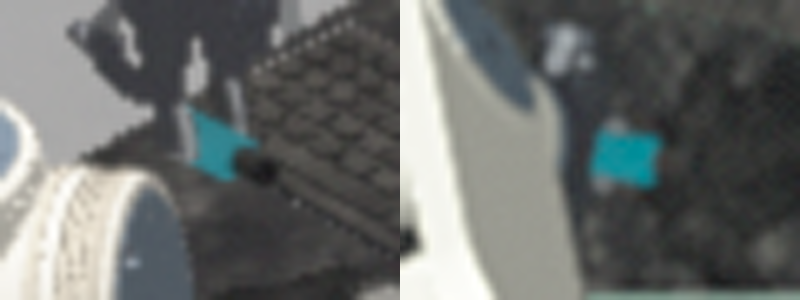

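The cutter is held level, with the knob toward -y in the scene view. Now I carry it over the tray.

Request:
step_arm(motion=[{"claw":20,"delta_pos":[-22,15.4,0],"turn":-0.116},{"claw":20,"delta_pos":[-23.6,12.8,0],"turn":-0.116},{"claw":20,"delta_pos":[-24.9,10,0],"turn":-0.116},{"claw":20,"delta_pos":[-25.9,7,0],"turn":-0.116},{"claw":20,"delta_pos":[-26.6,4,0],"turn":-0.116},{"claw":20,"delta_pos":[-26.8,0.9,0],"turn":-0.116},{"claw":20,"delta_pos":[-26.8,-2.2,0],"turn":-0.116},{"claw":20,"delta_pos":[-26.3,-5.3,0],"turn":-0.116}])

```text
clock: 4.88
eef_pos: [517.7, 78.3, 107.7]
tcp_rot: [-3.14, -0.002, 2.347]
contact_force: [0.4, -0.0, -1.4]
opening: 0.295
grasp_force: 29.8
```

Request:
step_arm(motion=[{"claw":20,"delta_pos":[-25.6,-8.3,0],"turn":-0.116},{"claw":20,"delta_pos":[-24.4,-11.2,0],"turn":-0.116},{"claw":20,"delta_pos":[-23,-13.9,0],"turn":-0.116},{"claw":20,"delta_pos":[-21.2,-16.5,0],"turn":-0.116},{"claw":20,"delta_pos":[-19.2,-18.8,0],"turn":-0.116},{"claw":20,"delta_pos":[-16.9,-20.9,0],"turn":-0.116},{"claw":20,"delta_pos":[-14.3,-22.7,0],"turn":-0.116},{"claw":20,"delta_pos":[-11.6,-24.2,0],"turn":-0.116}])

```text
clock: 5.55
eef_pos: [612.6, -114.2, 107.3]
tcp_rot: [3.141, -0.003, -3.009]
contact_force: [0.5, -0.3, 0.2]
opening: 0.294
grasp_force: 29.8
```

Request:
step_arm(motion=[{"claw":20,"delta_pos":[0,0,30],"turn":0},{"claw":20,"delta_pos":[0,0,20],"turn":0},{"claw":20,"delta_pos":[0,0,10],"turn":0},{"claw":20,"delta_pos":[0,0,0],"turn":0},{"claw":20,"delta_pos":[0,0,0],"turn":0}])

```text
clock: 5.97
eef_pos: [612.5, -112.7, 48.1]
tcp_rot: [3.141, -0.002, -3.014]
contact_force: [-1.0, -0.1, 0.6]
opening: 0.294
grasp_force: 29.8
```

```bash
python3 plan.py 612.2 -113.2 29 187.1 1; python3 - <<'E'
from m import *
for n in("scene","top"):
    fr=grab_frame(n);np.save(n+"3.npy",fr,allow_pickle=True)
    u,v=map(int,proj(fr,[620,-112,30])); c=fr["img"][v-22:v+23,u-30:u+30,::-1]
    cv2.imwrite(f"pics/g_{n}.png",cv2.resize((255*(c/255.)**0.6).astype(np.uint8),(400,300),interpolation=cv2.INTER_CUBIC))
cv2.imwrite("pics/c5.png",np.hstack([cv2.imread("pics/g_scene.png"),cv2.imread("pics/g_top.png")]))
E
```

```text
from [ 612.5 -112.7   48.1] -172.7 step 19.1
[0.3, -0.5, 19.1] 0.0035
```

View pics/c5.png

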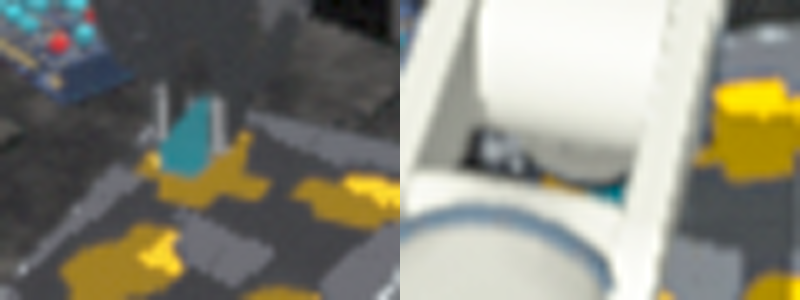

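The scene view shows the cutter right over its cut-out, knob pointing away. I'll lower it gently.

Request:
step_arm(motion=[{"claw":20,"delta_pos":[0.3,-0.5,6],"turn":0.003},{"claw":20,"delta_pos":[0,0,5],"turn":0},{"claw":20,"delta_pos":[0,0,3],"turn":0},{"claw":20,"delta_pos":[0,0,2],"turn":0},{"claw":20,"delta_pos":[0,0,1.5],"turn":0},{"claw":20,"delta_pos":[0,0,1],"turn":0},{"claw":20,"delta_pos":[0,0,0],"turn":0}])

```text
clock: 6.65
eef_pos: [612.9, -113.6, 30.4]
tcp_rot: [3.142, -0.0, -3.017]
contact_force: [-0.2, -0.3, -1.2]
opening: 0.295
grasp_force: 29.8
```

Request:
step_arm(motion=[{"claw":20,"delta_pos":[0,0,1.5],"turn":0},{"claw":20,"delta_pos":[0,0,1],"turn":0},{"claw":20,"delta_pos":[0,0,0.8],"turn":0},{"claw":20,"delta_pos":[0,0,0],"turn":0},{"claw":20,"delta_pos":[0,0,0],"turn":0}])

```text
clock: 7.07
eef_pos: [613.0, -113.6, 27.3]
tcp_rot: [3.142, -0.0, -3.017]
contact_force: [0.1, 0.3, -0.3]
opening: 0.296
grasp_force: 29.8
```

Request:
step_arm(motion=[{"claw":40,"delta_pos":[0,0,0],"turn":0},{"claw":40,"delta_pos":[0,0,0],"turn":0},{"claw":40,"delta_pos":[0,0,0],"turn":0},{"claw":40,"delta_pos":[0,0,-10],"turn":0},{"claw":40,"delta_pos":[0,0,-25],"turn":0},{"claw":55,"delta_pos":[0,0,-30],"turn":0},{"claw":55,"delta_pos":[0,0,-10],"turn":0},{"claw":55,"delta_pos":[0,0,0],"turn":0}])

```text
clock: 7.73
eef_pos: [615.2, -114.0, 106.0]
tcp_rot: [-3.14, 0.006, -3.017]
contact_force: [0.3, -0.6, 0.1]
opening: 0.647
grasp_force: 0.0
```

```bash
python3 plan.py 454.2 385.5 90 252 18
```

```text
from [ 615.2 -114.   106. ] -172.9 step 29.2
[5.4, 28.6, 0.9] -0.0629
[3.6, 28.9, 0.9] -0.0629
[1.8, 29.1, 0.9] -0.0629
[-0.0, 29.2, 0.9] -0.0629
[-1.9, 29.1, 0.9] -0.0629
[-3.7, 28.9, 0.9] -0.0629
[-5.5, 28.6, 0.9] -0.0629
[-7.3, 28.2, 0.9] -0.0629
[-9.1, 27.7, 0.9] -0.0629
[-10.8, 27.1, 0.9] -0.0629
[-12.5, 26.4, 0.9] -0.0629
[-14.1, 25.5, 0.9] -0.0629
[-15.7, 24.6, 0.9] -0.0629
[-17.2, 23.6, 0.9] -0.0629
[-18.6, 22.4, 0.9] -0.0629
[-20.0, 21.2, 0.9] -0.0629
[-21.3, 19.9, 0.9] -0.0629
[-22.5, 18.5, 0.9] -0.0629
```

Request:
step_arm(motion=[{"claw":55,"delta_pos":[5.4,28.6,1],"turn":-0.063},{"claw":55,"delta_pos":[3.6,28.9,1],"turn":-0.063},{"claw":55,"delta_pos":[1.8,29.1,1],"turn":-0.063},{"claw":55,"delta_pos":[0,29.2,1],"turn":-0.063},{"claw":55,"delta_pos":[-1.9,29.1,1],"turn":-0.063},{"claw":55,"delta_pos":[-3.7,28.9,1],"turn":-0.063},{"claw":55,"delta_pos":[-5.5,28.6,1],"turn":-0.063},{"claw":55,"delta_pos":[-7.3,28.2,1],"turn":-0.063}])

```text
clock: 8.4
eef_pos: [540.1, 109.4, 93.3]
tcp_rot: [3.141, -0.001, -2.51]
contact_force: [0.3, 0.4, 0.3]
opening: 0.645
grasp_force: 0.0
```

Request:
step_arm(motion=[{"claw":55,"delta_pos":[-9.1,27.7,1],"turn":-0.063},{"claw":55,"delta_pos":[-10.8,27.1,1],"turn":-0.063},{"claw":55,"delta_pos":[-12.5,26.4,1],"turn":-0.063},{"claw":55,"delta_pos":[-14.1,25.5,1],"turn":-0.063},{"claw":55,"delta_pos":[-15.7,24.6,1],"turn":-0.063},{"claw":55,"delta_pos":[-17.2,23.6,1],"turn":-0.063},{"claw":55,"delta_pos":[-18.6,22.4,1],"turn":-0.063},{"claw":55,"delta_pos":[-20,21.2,1],"turn":-0.063}])

```text
clock: 9.07
eef_pos: [468.5, 331.2, 85.2]
tcp_rot: [3.141, -0.001, -2.006]
contact_force: [0.1, -0.7, -0.2]
opening: 0.645
grasp_force: 0.0
```

Request:
step_arm(motion=[{"claw":55,"delta_pos":[-21.3,19.9,10],"turn":-0.063},{"claw":55,"delta_pos":[-22.5,18.5,20],"turn":-0.063},{"claw":55,"delta_pos":[0,0,10],"turn":0},{"claw":55,"delta_pos":[0,0,0],"turn":0},{"claw":55,"delta_pos":[0,0,0],"turn":0}])

```text
clock: 9.48
eef_pos: [450.9, 384.7, 45.0]
tcp_rot: [3.14, -0.003, -1.884]
contact_force: [1.1, -0.9, -0.2]
opening: 0.64
grasp_force: 0.0
```

```bash
python3 plan.py 454.2 385.5 14 252 4;  python3 - <<'E'
from m import *
fr=grab_frame("scene");np.save("scene4.npy",fr,allow_pickle=True)
ft=grab_frame("top");np.save("top4.npy",ft,allow_pickle=True)
o=[]
for f_,X in((fr,[620,-112,20]),(ft,[620,-112,20]),(fr,[450,380,20]),(ft,[450,380,20])):
    u,v=map(int,proj(f_,X)); c=f_["img"][v-22:v+23,max(u-30,0):u+30,::-1]
    o.append(cv2.resize((255*(c/255.)**0.6).astype(np.uint8),(400,300),interpolation=cv2.INTER_CUBIC))
cv2.imwrite("pics/c6.png",np.vstack([np.hstack(o[:2]),np.hstack(o[2:])]))
E
```

```text
from [450.9 384.7  45. ] -107.9 step 7.8
[-0.5, -0.7, 7.7] 0.0003
[-0.5, -0.7, 7.7] 0.0003
[-0.5, -0.7, 7.7] 0.0003
[-0.5, -0.7, 7.7] 0.0003
```

View pics/c6.png

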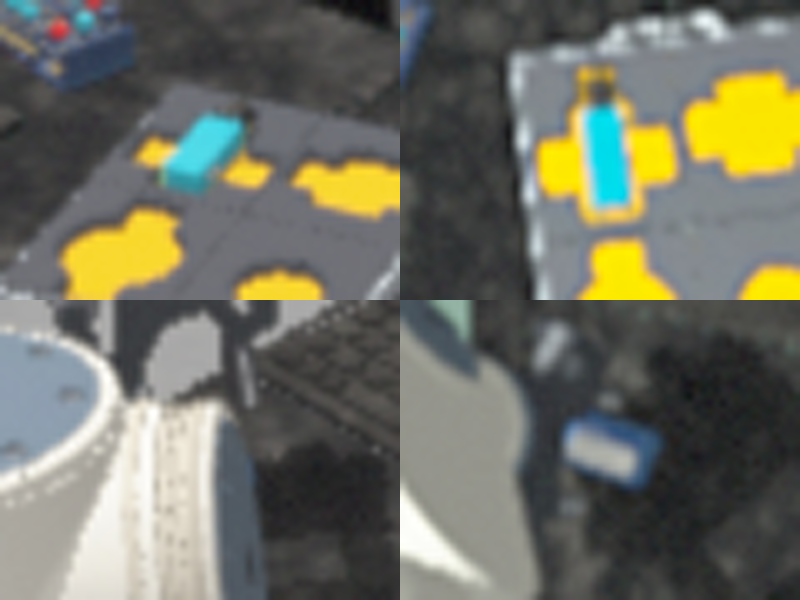

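The cutter sits in its cut-out with an even yellow margin all round and the knob in the narrow end. The open fingers straddle the fuse box. Now I grasp it.

Request:
step_arm(motion=[{"claw":55,"delta_pos":[-1,-1.5,12],"turn":0},{"claw":55,"delta_pos":[-1,-1.3,10],"turn":0},{"claw":55,"delta_pos":[0,0,6],"turn":0},{"claw":55,"delta_pos":[0,0,2],"turn":0},{"claw":55,"delta_pos":[0,0,0],"turn":0}])

```text
clock: 10.0
eef_pos: [454.8, 386.1, 15.3]
tcp_rot: [3.141, -0.001, -1.884]
contact_force: [0.9, 0.2, -0.6]
opening: 0.643
grasp_force: 0.0
```

Request:
step_arm(force=30, motion=[{"claw":25,"delta_pos":[0,0,0],"turn":0},{"claw":25,"delta_pos":[0,0,0],"turn":0},{"claw":25,"delta_pos":[0,0,0],"turn":0},{"claw":25,"delta_pos":[0,0,0],"turn":0},{"claw":25,"delta_pos":[0,0,0],"turn":0},{"claw":25,"delta_pos":[0,0,0],"turn":0}])

```text
clock: 10.5
eef_pos: [455.3, 387.0, 16.7]
tcp_rot: [-3.141, 0.001, -1.883]
contact_force: [-0.5, -0.2, 2.7]
opening: 0.365
grasp_force: 30.5
```

Request:
step_arm(motion=[{"claw":25,"delta_pos":[0,0,-8],"turn":0},{"claw":25,"delta_pos":[0,0,-20],"turn":0},{"claw":25,"delta_pos":[0,0,-25],"turn":0},{"claw":25,"delta_pos":[0,0,-25],"turn":0},{"claw":25,"delta_pos":[0,0,-17],"turn":0},{"claw":25,"delta_pos":[0,0,0],"turn":0},{"claw":25,"delta_pos":[0,0,0],"turn":0}])

```text
clock: 11.08
eef_pos: [455.6, 387.2, 112.5]
tcp_rot: [-3.14, 0.002, -1.883]
contact_force: [-0.9, 0.7, -0.7]
opening: 0.367
grasp_force: 30.1
```

```bash
python3 plan.py 636.2 -204.3 110 187.1 20
```

```text
from [455.6 387.2 112.5] -107.9 step 30.9
[25.4, -17.7, 0.1] 0.0567
[24.3, -19.1, 0.1] 0.0567
[23.2, -20.4, 0.1] 0.0567
[22.0, -21.7, 0.1] 0.0567
[20.7, -22.9, 0.1] 0.0567
[19.4, -24.1, 0.1] 0.0567
[18.0, -25.1, 0.1] 0.0567
[16.6, -26.1, 0.1] 0.0567
[15.0, -27.0, 0.1] 0.0567
[13.5, -27.8, 0.1] 0.0567
[11.9, -28.5, 0.1] 0.0567
[10.3, -29.2, 0.1] 0.0567
[8.6, -29.7, 0.1] 0.0567
[6.9, -30.1, 0.1] 0.0567
[5.2, -30.5, 0.1] 0.0567
[3.4, -30.7, 0.1] 0.0567
[1.7, -30.9, 0.1] 0.0567
[-0.1, -30.9, 0.1] 0.0567
[-1.8, -30.9, 0.1] 0.0567
[-3.6, -30.7, 0.1] 0.0567
```

Request:
step_arm(motion=[{"claw":25,"delta_pos":[25.4,-17.7,0],"turn":0.0567},{"claw":25,"delta_pos":[24.3,-19.1,0],"turn":0.0567},{"claw":25,"delta_pos":[23.2,-20.4,0],"turn":0.0567},{"claw":25,"delta_pos":[22,-21.7,0],"turn":0.0567},{"claw":25,"delta_pos":[20.7,-22.9,0],"turn":0.0567},{"claw":25,"delta_pos":[19.4,-24.1,0],"turn":0.0567},{"claw":25,"delta_pos":[18,-25.1,0],"turn":0.0567},{"claw":25,"delta_pos":[16.6,-26.1,0],"turn":0.0567}])

```text
clock: 11.75
eef_pos: [526.5, 148.6, 110.0]
tcp_rot: [3.14, -0.002, -2.34]
contact_force: [1.0, 1.2, -0.9]
opening: 0.365
grasp_force: 30.0
```

Request:
step_arm(motion=[{"claw":25,"delta_pos":[15,-27,0],"turn":0.0567},{"claw":25,"delta_pos":[13.5,-27.8,0],"turn":0.0567},{"claw":25,"delta_pos":[11.9,-28.5,0],"turn":0.0567},{"claw":25,"delta_pos":[10.3,-29.2,0],"turn":0.0567},{"claw":25,"delta_pos":[8.6,-29.7,0],"turn":0.0567},{"claw":25,"delta_pos":[6.9,-30.1,0],"turn":0.0567},{"claw":25,"delta_pos":[5.2,-30.5,0],"turn":0.0567},{"claw":25,"delta_pos":[3.4,-30.7,0],"turn":0.0567}])

```text
clock: 12.42
eef_pos: [598.6, -87.6, 109.8]
tcp_rot: [3.14, -0.002, -2.793]
contact_force: [0.6, -0.0, 0.1]
opening: 0.367
grasp_force: 30.0
```

Request:
step_arm(motion=[{"claw":25,"delta_pos":[1.7,-30.9,0],"turn":0.0567},{"claw":25,"delta_pos":[0,-30.9,0],"turn":0.0567},{"claw":25,"delta_pos":[-1.8,-30.9,10],"turn":0.0567},{"claw":25,"delta_pos":[-3.6,-30.7,20],"turn":0.0567},{"claw":25,"delta_pos":[0,0,20],"turn":0},{"claw":25,"delta_pos":[0,0,10],"turn":0},{"claw":25,"delta_pos":[0,0,0],"turn":0},{"claw":25,"delta_pos":[0,0,0],"turn":0}])

```text
clock: 13.08
eef_pos: [634.3, -203.5, 50.1]
tcp_rot: [3.14, -0.003, -3.017]
contact_force: [0.4, 0.2, 0.5]
opening: 0.364
grasp_force: 30.1
```

```bash
python3 plan.py 637.5 -204.1 29 187.1 1
```

```text
from [ 634.3 -203.5   50.1] -172.8 step 21.3
[-3.1, -1.0, 21.1] 0.0012
```

Request:
step_arm(motion=[{"claw":25,"delta_pos":[-2,-1,4],"turn":0},{"claw":25,"delta_pos":[-1.1,0,4],"turn":0},{"claw":25,"delta_pos":[0,0,4],"turn":0},{"claw":25,"delta_pos":[0,0,3],"turn":0},{"claw":25,"delta_pos":[0,0,2],"turn":0},{"claw":25,"delta_pos":[0,0,1],"turn":0},{"claw":25,"delta_pos":[0,0,0],"turn":0},{"claw":25,"delta_pos":[0,0,0],"turn":0}])

```text
clock: 13.75
eef_pos: [638.7, -205.2, 33.3]
tcp_rot: [-3.142, 0.0, -3.017]
contact_force: [-0.1, 0.1, -0.9]
opening: 0.366
grasp_force: 30.1
```

Request:
step_arm(motion=[{"claw":25,"delta_pos":[0,0,1],"turn":0},{"claw":25,"delta_pos":[0,0,1],"turn":0},{"claw":25,"delta_pos":[0,0,0.7],"turn":0},{"claw":25,"delta_pos":[0,0,0],"turn":0}])

```text
clock: 14.08
eef_pos: [638.6, -205.1, 30.4]
tcp_rot: [3.141, -0.0, -3.017]
contact_force: [-0.4, -0.0, -0.2]
opening: 0.366
grasp_force: 30.1
```

Request:
step_arm(motion=[{"claw":25,"delta_pos":[0,0,1.3],"turn":0},{"claw":25,"delta_pos":[0,0,0],"turn":0},{"claw":46,"delta_pos":[0,0,0],"turn":0},{"claw":46,"delta_pos":[0,0,0],"turn":0},{"claw":46,"delta_pos":[0,0,0],"turn":0},{"claw":46,"delta_pos":[0,0,-8],"turn":0},{"claw":46,"delta_pos":[0,0,-20],"turn":0},{"claw":46,"delta_pos":[0,0,-30],"turn":0}])

```text
clock: 14.75
eef_pos: [636.9, -204.6, 85.8]
tcp_rot: [3.14, -0.004, -3.017]
contact_force: [0.4, 0.6, 0.3]
opening: 0.543
grasp_force: 0.0
```

Request:
step_arm(motion=[{"claw":74,"delta_pos":[0,0,-20],"turn":0},{"claw":74,"delta_pos":[0,0,0],"turn":0},{"claw":74,"delta_pos":[0,0,0],"turn":0}])

```text
clock: 15.0
eef_pos: [639.7, -205.5, 109.3]
tcp_rot: [-3.14, 0.003, -3.017]
contact_force: [-0.5, -0.4, -0.5]
opening: 0.868
grasp_force: 0.0
```

```bash
python3 plan.py 406.5 -169.5 60 183 8
```

```text
from [ 639.7 -205.5  109.3] -172.9 step 30.1
[28.4, 8.1, 6.2] 0.009
[28.4, 7.8, 6.2] 0.009
[28.5, 7.6, 6.2] 0.009
[28.6, 7.3, 6.2] 0.009
[28.6, 7.1, 6.2] 0.009
[28.7, 6.8, 6.2] 0.009
[28.8, 6.5, 6.2] 0.009
[28.8, 6.3, 6.2] 0.009
```

Request:
step_arm(motion=[{"claw":74,"delta_pos":[28.4,8.1,4],"turn":0.009},{"claw":74,"delta_pos":[28.4,7.8,4],"turn":0.009},{"claw":74,"delta_pos":[28.5,7.6,6],"turn":0.009},{"claw":74,"delta_pos":[28.6,7.3,6],"turn":0.009},{"claw":74,"delta_pos":[28.6,7.1,7],"turn":0.009},{"claw":74,"delta_pos":[28.7,6.8,7],"turn":0.009},{"claw":74,"delta_pos":[28.8,6.5,8],"turn":0.009},{"claw":74,"delta_pos":[28.8,6.3,8],"turn":0.009}])

```text
clock: 15.67
eef_pos: [403.3, -168.4, 56.4]
tcp_rot: [3.141, -0.001, -3.09]
contact_force: [-0.2, 0.5, -0.3]
opening: 0.863
grasp_force: 0.0
```

Request:
step_arm(motion=[{"claw":74,"delta_pos":[0,0,0],"turn":0},{"claw":74,"delta_pos":[0,0,0],"turn":0},{"claw":74,"delta_pos":[0,0,0],"turn":0}])

```text
clock: 15.92
eef_pos: [405.9, -169.3, 57.1]
tcp_rot: [-3.142, 0.0, -3.09]
contact_force: [0.2, 0.0, 0.2]
opening: 0.868
grasp_force: 0.0
```

```bash
python3 plan.py 406.5 -169.5 15 183 1;  python3 - <<'E'
from m import *
fr=grab_frame("scene");ft=grab_frame("top")
o=[]
for f_,X in((fr,[630,-160,20]),(ft,[630,-160,20]),(fr,[406,-170,20]),(ft,[406,-170,20])):
    u,v=map(int,proj(f_,X)); c=f_["img"][v-22:v+23,max(u-30,0):u+30,::-1]
    o.append(cv2.resize((255*(c/255.)**0.6).astype(np.uint8),(400,300),interpolation=cv2.INTER_CUBIC))
cv2.imwrite("pics/c7.png",np.vstack([np.hstack(o[:2]),np.hstack(o[2:])]))
E
```

```text
from [ 405.9 -169.3   57.1] -177.0 step 42.1
[-0.6, -0.3, 42.1] -0.0003
```

View pics/c7.png

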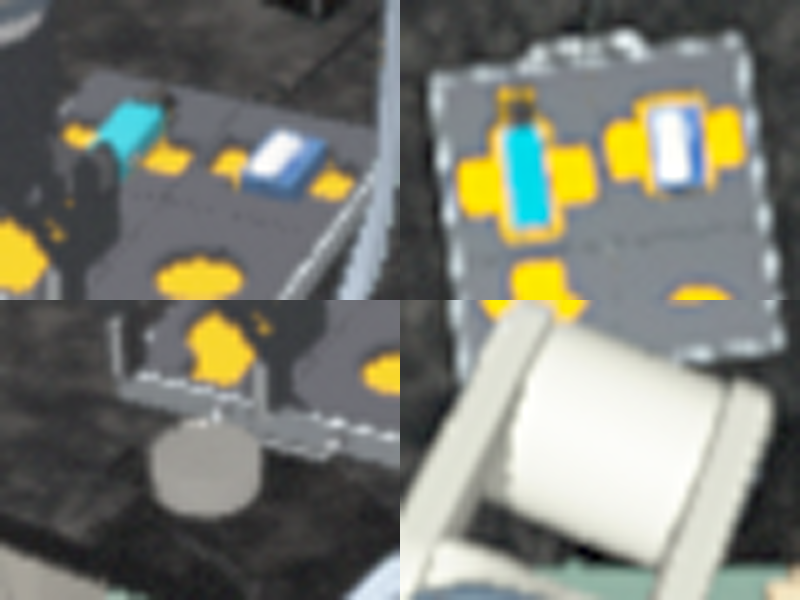

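The fuse box is home, with yellow showing all round it. The open fingers straddle the tin. Now I grasp it.

Request:
step_arm(motion=[{"claw":74,"delta_pos":[-0.6,-0.3,15],"turn":0},{"claw":74,"delta_pos":[0,0,15],"turn":0},{"claw":74,"delta_pos":[0,0,9],"turn":0},{"claw":74,"delta_pos":[0,0,4],"turn":0},{"claw":74,"delta_pos":[0,0,1],"turn":0},{"claw":74,"delta_pos":[0,0,0],"turn":0},{"claw":74,"delta_pos":[0,0,0],"turn":0}])

```text
clock: 16.6
eef_pos: [406.5, -169.4, 13.6]
tcp_rot: [-3.141, 0.0, -3.089]
contact_force: [1.1, -0.7, 0.3]
opening: 0.867
grasp_force: 0.0
```

Request:
step_arm(force=30, motion=[{"claw":48,"delta_pos":[0,0,0],"turn":0},{"claw":48,"delta_pos":[0,0,0],"turn":0},{"claw":48,"delta_pos":[0,0,0],"turn":0},{"claw":48,"delta_pos":[0,0,0],"turn":0},{"claw":48,"delta_pos":[0,0,0],"turn":0},{"claw":48,"delta_pos":[0,0,0],"turn":0}])

```text
clock: 17.1
eef_pos: [406.5, -169.5, 14.0]
tcp_rot: [-3.141, 0.001, -3.089]
contact_force: [-1.7, -0.1, 7.0]
opening: 0.641
grasp_force: 30.2
```

Request:
step_arm(motion=[{"claw":48,"delta_pos":[0,0,-8],"turn":0},{"claw":48,"delta_pos":[0,0,-20],"turn":0},{"claw":48,"delta_pos":[0,0,-25],"turn":0},{"claw":48,"delta_pos":[0,0,-20],"turn":0},{"claw":48,"delta_pos":[0,0,-10],"turn":0},{"claw":48,"delta_pos":[0,0,0],"turn":0},{"claw":48,"delta_pos":[0,0,0],"turn":0}])

```text
clock: 17.68
eef_pos: [406.3, -169.4, 96.6]
tcp_rot: [-3.141, 0.001, -3.089]
contact_force: [-0.8, -0.4, -0.9]
opening: 0.636
grasp_force: 32.2
```

```bash
python3 plan.py 512 -126 90 97.1 14
```

```text
from [ 406.3 -169.4   96.6] -177.0 step 8.2
[-7.7, 2.7, 0.5] 0.1071
[-7.4, 3.5, 0.5] 0.1071
[-6.9, 4.3, 0.5] 0.1071
[-6.5, 5.0, 0.5] 0.1071
[-5.9, 5.7, 0.5] 0.1071
[-5.2, 6.3, 0.5] 0.1071
[-4.5, 6.8, 0.5] 0.1071
[-3.8, 7.2, 0.5] 0.1071
[-3.0, 7.6, 0.5] 0.1071
[-2.2, 7.9, 0.5] 0.1071
[-1.3, 8.1, 0.5] 0.1071
[-0.4, 8.1, 0.5] 0.1071
[0.4, 8.2, 0.5] 0.1071
[1.3, 8.1, 0.5] 0.1071
```

Request:
step_arm(motion=[{"claw":48,"delta_pos":[-7.7,2.7,0],"turn":0.107},{"claw":48,"delta_pos":[-7.4,3.5,0],"turn":0.107},{"claw":48,"delta_pos":[-6.9,4.3,0],"turn":0.107},{"claw":48,"delta_pos":[-6.5,5,0],"turn":0.107},{"claw":48,"delta_pos":[-5.9,5.7,0],"turn":0.107},{"claw":48,"delta_pos":[-5.2,6.3,0],"turn":0.107},{"claw":48,"delta_pos":[-4.5,6.8,0],"turn":0.107},{"claw":48,"delta_pos":[-3.8,7.2,0],"turn":0.107}])

```text
clock: 18.35
eef_pos: [465.8, -143.9, 94.6]
tcp_rot: [-3.14, -0.002, 2.332]
contact_force: [0.0, 0.4, -0.7]
opening: 0.637
grasp_force: 32.3
```

Request:
step_arm(motion=[{"claw":48,"delta_pos":[-3,7.6,0],"turn":0.107},{"claw":48,"delta_pos":[-2.2,7.9,5],"turn":0.107},{"claw":48,"delta_pos":[-1.3,8.1,10],"turn":0.107},{"claw":48,"delta_pos":[-0.4,8.1,15],"turn":0.107},{"claw":48,"delta_pos":[0.4,8.2,15],"turn":0.107},{"claw":48,"delta_pos":[1.3,8.1,5],"turn":0.107},{"claw":48,"delta_pos":[0,0,0],"turn":0},{"claw":48,"delta_pos":[0,0,0],"turn":0}])

```text
clock: 19.02
eef_pos: [510.9, -125.3, 44.8]
tcp_rot: [-3.139, -0.001, 1.7]
contact_force: [0.5, -0.8, -0.6]
opening: 0.639
grasp_force: 32.3
```

```bash
python3 plan.py 512 -126 29 97.1 1
```

```text
from [ 510.9 -125.3   44.8] 97.4 step 15.9
[-0.8, 1.0, 15.8] 0.005
```

Home TCP height will be about 26.

Request:
step_arm(motion=[{"claw":48,"delta_pos":[-0.8,1,4],"turn":0.005},{"claw":48,"delta_pos":[0,0,4],"turn":0},{"claw":48,"delta_pos":[0,0,3],"turn":0},{"claw":48,"delta_pos":[0,0,2],"turn":0},{"claw":48,"delta_pos":[0,0,1],"turn":0},{"claw":48,"delta_pos":[0,0,0],"turn":0},{"claw":48,"delta_pos":[0,0,0],"turn":0}])

```text
clock: 19.6
eef_pos: [513.0, -126.4, 32.4]
tcp_rot: [3.141, 0.0, 1.691]
contact_force: [0.1, -0.1, -0.0]
opening: 0.641
grasp_force: 32.3
```

Request:
step_arm(motion=[{"claw":48,"delta_pos":[0,0,1.5],"turn":0},{"claw":48,"delta_pos":[0,0,1],"turn":0},{"claw":48,"delta_pos":[0,0,1],"turn":0},{"claw":48,"delta_pos":[0,0,0],"turn":0},{"claw":48,"delta_pos":[0,0,0],"turn":0}])

```text
clock: 20.02
eef_pos: [513.0, -126.3, 28.7]
tcp_rot: [-3.141, -0.0, 1.691]
contact_force: [0.7, -0.5, -1.7]
opening: 0.639
grasp_force: 32.3
```

Request:
step_arm(motion=[{"claw":48,"delta_pos":[0,0,1.2],"turn":0},{"claw":48,"delta_pos":[0,0,0.8],"turn":0},{"claw":48,"delta_pos":[0,0,0],"turn":0},{"claw":48,"delta_pos":[0,0,0],"turn":0}])

```text
clock: 20.35
eef_pos: [513.0, -126.3, 26.7]
tcp_rot: [-3.141, -0.0, 1.691]
contact_force: [0.5, -0.2, -1.0]
opening: 0.638
grasp_force: 32.3
```

Request:
step_arm(motion=[{"claw":64,"delta_pos":[0,0,0],"turn":0},{"claw":64,"delta_pos":[0,0,0],"turn":0},{"claw":64,"delta_pos":[0,0,0],"turn":0},{"claw":64,"delta_pos":[0,0,-8],"turn":0},{"claw":64,"delta_pos":[0,0,-20],"turn":0},{"claw":64,"delta_pos":[0,0,-30],"turn":0},{"claw":64,"delta_pos":[0,0,-30],"turn":0},{"claw":64,"delta_pos":[0,0,-10],"turn":0}])

```text
clock: 21.02
eef_pos: [514.9, -126.8, 129.0]
tcp_rot: [3.137, 0.002, 1.691]
contact_force: [2.1, -0.8, -0.0]
opening: 0.747
grasp_force: 0.0
```

Request:
step_arm(motion=[{"claw":64,"delta_pos":[0,0,0],"turn":0},{"claw":64,"delta_pos":[0,0,0],"turn":0}])

```text
clock: 21.18
eef_pos: [513.1, -126.4, 125.1]
tcp_rot: [3.14, 0.0, 1.691]
contact_force: [-0.2, 0.1, -0.2]
opening: 0.752
grasp_force: 0.0
```

```bash
python3 plan.py 409.8 137.6 120 97.1 8
```

```text
from [ 513.1 -126.4  125.1] 96.9 step 35.4
[34.3, -8.9, 0.6] -0.0005
[34.3, -8.9, 0.6] -0.0005
[34.3, -8.8, 0.6] -0.0005
[34.3, -8.8, 0.6] -0.0005
[34.3, -8.8, 0.6] -0.0005
[34.3, -8.8, 0.6] -0.0005
[34.3, -8.8, 0.6] -0.0005
[34.3, -8.8, 0.6] -0.0005
```

Request:
step_arm(motion=[{"claw":58,"delta_pos":[34.3,-8.9,0],"turn":0},{"claw":58,"delta_pos":[34.3,-8.9,0],"turn":0},{"claw":58,"delta_pos":[34.3,-8.8,0],"turn":0},{"claw":58,"delta_pos":[34.3,-8.8,0],"turn":0},{"claw":58,"delta_pos":[34.3,-8.8,0],"turn":0},{"claw":58,"delta_pos":[34.3,-8.8,0],"turn":0},{"claw":58,"delta_pos":[34.3,-8.8,0],"turn":0},{"claw":58,"delta_pos":[34.3,-8.8,0],"turn":0}])

```text
clock: 21.85
eef_pos: [408.0, 138.6, 123.3]
tcp_rot: [-3.139, 0.001, 1.691]
contact_force: [1.1, -0.1, -0.1]
opening: 0.677
grasp_force: 0.0
```

Request:
step_arm(motion=[{"claw":58,"delta_pos":[0,0,20],"turn":0},{"claw":58,"delta_pos":[0,0,15],"turn":0},{"claw":58,"delta_pos":[0,0,0],"turn":0},{"claw":58,"delta_pos":[0,0,0],"turn":0}])

```text
clock: 22.18
eef_pos: [408.5, 137.2, 88.3]
tcp_rot: [-3.137, 0.001, 1.691]
contact_force: [0.5, -0.1, 0.2]
opening: 0.677
grasp_force: 0.0
```

```bash
python3 plan.py 409.8 137.6 27 97.1 1;  python3 - <<'E'
from m import *
fr=grab_frame("scene");ft=grab_frame("top")
o=[]
for f_,X in((fr,[570,-160,20]),(ft,[570,-160,20]),(fr,[410,138,40]),(ft,[410,138,40])):
    u,v=map(int,proj(f_,X)); c=f_["img"][v-22:v+23,max(u-30,0):u+30,::-1]
    o.append(cv2.resize((255*(c/255.)**0.6).astype(np.uint8),(400,300),interpolation=cv2.INTER_CUBIC))
cv2.imwrite("pics/c8.png",np.vstack([np.hstack(o[:2]),np.hstack(o[2:])]))
E
```

```text
from [408.5 137.2  88.3] 96.9 step 61.3
[0.2, 1.4, 61.3] -0.0035
```

View pics/c8.png

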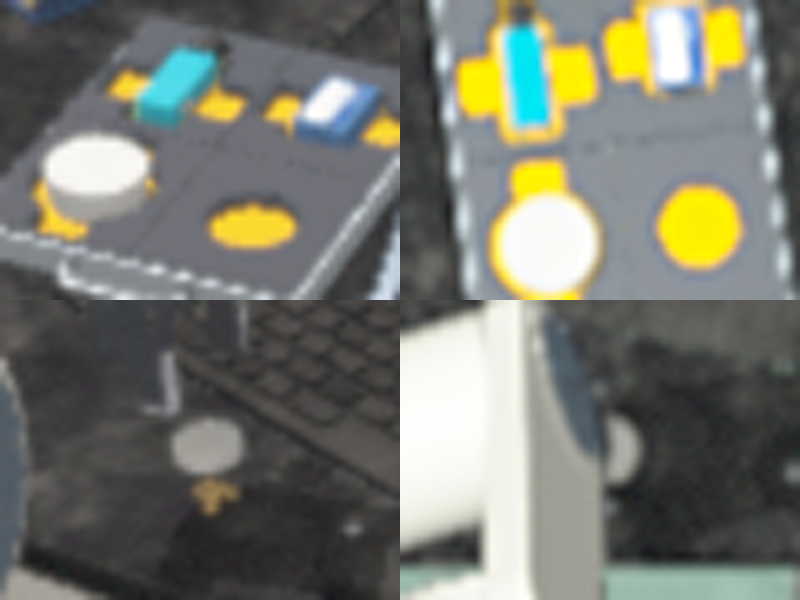

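The tin is home and level, with a yellow margin. The fingers are over the jar. I descend and grip it high.

Request:
step_arm(motion=[{"claw":58,"delta_pos":[0.2,1.4,20],"turn":0},{"claw":58,"delta_pos":[0,0,18],"turn":0},{"claw":58,"delta_pos":[0,0,14],"turn":0},{"claw":58,"delta_pos":[0,0,6],"turn":0},{"claw":58,"delta_pos":[0,0,3],"turn":0},{"claw":58,"delta_pos":[0,0,0],"turn":0},{"claw":58,"delta_pos":[0,0,0],"turn":0}])

```text
clock: 22.87
eef_pos: [411.9, 138.0, 29.4]
tcp_rot: [3.141, -0.0, 1.69]
contact_force: [0.2, 0.0, -0.2]
opening: 0.681
grasp_force: 0.0
```

Request:
step_arm(force=30, motion=[{"claw":30,"delta_pos":[0,0,0],"turn":0},{"claw":30,"delta_pos":[0,0,0],"turn":0},{"claw":30,"delta_pos":[0,0,0],"turn":0},{"claw":30,"delta_pos":[0,0,0],"turn":0},{"claw":30,"delta_pos":[0,0,0],"turn":0},{"claw":30,"delta_pos":[0,0,0],"turn":0}])

```text
clock: 23.37
eef_pos: [411.9, 138.2, 29.5]
tcp_rot: [3.14, -0.0, 1.691]
contact_force: [-1.3, -1.3, 6.1]
opening: 0.416
grasp_force: 29.2
```

Request:
step_arm(motion=[{"claw":30,"delta_pos":[0,0,-8],"turn":0},{"claw":30,"delta_pos":[0,0,-20],"turn":0},{"claw":30,"delta_pos":[0,0,-30],"turn":0},{"claw":30,"delta_pos":[0,0,-25],"turn":0},{"claw":30,"delta_pos":[0,0,-10],"turn":0},{"claw":30,"delta_pos":[0,0,0],"turn":0},{"claw":30,"delta_pos":[0,0,0],"turn":0}])

```text
clock: 23.95
eef_pos: [411.8, 138.2, 122.6]
tcp_rot: [3.14, -0.0, 1.691]
contact_force: [0.1, -0.8, -0.9]
opening: 0.419
grasp_force: 30.1
```

```bash
python3 plan.py 524 -217.6 110 97.1 12
```

```text
from [411.8 138.2 122.6] 96.9 step 31.1
[-30.6, 5.7, 1.0] -0.0003
[-30.6, 5.7, 1.0] -0.0003
[-30.6, 5.7, 1.0] -0.0003
[-30.6, 5.7, 1.0] -0.0003
[-30.6, 5.7, 1.0] -0.0003
[-30.6, 5.7, 1.0] -0.0003
[-30.6, 5.7, 1.0] -0.0003
[-30.6, 5.7, 1.0] -0.0003
[-30.6, 5.7, 1.0] -0.0003
[-30.6, 5.6, 1.0] -0.0003
[-30.6, 5.6, 1.0] -0.0003
[-30.6, 5.6, 1.0] -0.0003
```

Request:
step_arm(motion=[{"claw":30,"delta_pos":[-30.6,5.7,0],"turn":0},{"claw":30,"delta_pos":[-30.6,5.7,0],"turn":0},{"claw":30,"delta_pos":[-30.6,5.7,0],"turn":0},{"claw":30,"delta_pos":[-30.6,5.7,0],"turn":0},{"claw":30,"delta_pos":[-30.6,5.7,0],"turn":0},{"claw":30,"delta_pos":[-30.6,5.7,0],"turn":0},{"claw":30,"delta_pos":[-30.6,5.7,0],"turn":0},{"claw":30,"delta_pos":[-30.6,5.7,0],"turn":0}])

```text
clock: 24.62
eef_pos: [485.2, -101.0, 120.4]
tcp_rot: [-3.139, -0.001, 1.691]
contact_force: [1.0, 1.1, -0.1]
opening: 0.415
grasp_force: 30.1
```

Request:
step_arm(motion=[{"claw":30,"delta_pos":[-30.6,5.7,0],"turn":0},{"claw":30,"delta_pos":[-30.6,5.6,0],"turn":0},{"claw":30,"delta_pos":[-30.6,5.6,0],"turn":0},{"claw":30,"delta_pos":[-30.6,5.6,10],"turn":0},{"claw":30,"delta_pos":[0,0,25],"turn":0},{"claw":30,"delta_pos":[0,0,20],"turn":0},{"claw":30,"delta_pos":[0,0,0],"turn":0},{"claw":30,"delta_pos":[0,0,0],"turn":0}])

```text
clock: 25.28
eef_pos: [521.2, -217.7, 64.9]
tcp_rot: [-3.137, -0.002, 1.691]
contact_force: [0.2, 0.2, -0.5]
opening: 0.417
grasp_force: 30.1
```

```bash
python3 plan.py 524 -217.6 46 97.1 1
```

```text
from [ 521.2 -217.7   64.9] 96.9 step 19.1
[-0.2, 2.8, 18.9] -0.0041
```

Request:
step_arm(motion=[{"claw":30,"delta_pos":[0,2,5],"turn":0},{"claw":30,"delta_pos":[0,0,5],"turn":0},{"claw":30,"delta_pos":[0,0,4],"turn":0},{"claw":30,"delta_pos":[0,0,2],"turn":0},{"claw":30,"delta_pos":[0,0,2],"turn":0},{"claw":30,"delta_pos":[0,0,0],"turn":0},{"claw":30,"delta_pos":[0,0,0],"turn":0}])

```text
clock: 25.87
eef_pos: [525.0, -218.1, 48.9]
tcp_rot: [3.142, 0.0, 1.691]
contact_force: [0.5, 0.4, -0.5]
opening: 0.421
grasp_force: 30.1
```

Request:
step_arm(motion=[{"claw":30,"delta_pos":[0,0,1.5],"turn":0},{"claw":30,"delta_pos":[0,0,1],"turn":0},{"claw":30,"delta_pos":[0,0,1],"turn":0},{"claw":30,"delta_pos":[0,0,0],"turn":0},{"claw":30,"delta_pos":[0,0,0],"turn":0}])

```text
clock: 26.28
eef_pos: [524.9, -218.1, 45.2]
tcp_rot: [-3.141, -0.0, 1.691]
contact_force: [0.4, -0.3, -0.4]
opening: 0.42
grasp_force: 30.1
```

Request:
step_arm(motion=[{"claw":30,"delta_pos":[0,0,1.5],"turn":0},{"claw":30,"delta_pos":[0,0,1],"turn":0},{"claw":30,"delta_pos":[0,0,0.7],"turn":0},{"claw":30,"delta_pos":[0,0,0],"turn":0},{"claw":30,"delta_pos":[0,0,0],"turn":0}])

```text
clock: 26.7
eef_pos: [524.9, -218.1, 42.0]
tcp_rot: [-3.141, -0.0, 1.691]
contact_force: [0.7, -0.2, -1.0]
opening: 0.419
grasp_force: 30.1
```

Request:
step_arm(motion=[{"claw":56,"delta_pos":[0,0,0],"turn":0},{"claw":56,"delta_pos":[0,0,0],"turn":0},{"claw":56,"delta_pos":[0,0,0],"turn":0},{"claw":56,"delta_pos":[0,0,0],"turn":0},{"claw":56,"delta_pos":[0,0,-10],"turn":0},{"claw":56,"delta_pos":[0,0,-20],"turn":0},{"claw":56,"delta_pos":[0,0,-30],"turn":0},{"claw":56,"delta_pos":[0,0,-30],"turn":0}])

```text
clock: 27.37
eef_pos: [524.3, -217.9, 133.2]
tcp_rot: [-3.14, -0.001, 1.691]
contact_force: [0.8, -0.6, 0.2]
opening: 0.657
grasp_force: 0.0
```

Request:
step_arm(motion=[{"claw":56,"delta_pos":[20,0,-20],"turn":0},{"claw":56,"delta_pos":[35,0,0],"turn":0},{"claw":56,"delta_pos":[35,0,0],"turn":0},{"claw":56,"delta_pos":[35,0,0],"turn":0},{"claw":56,"delta_pos":[35,0,0],"turn":0},{"claw":56,"delta_pos":[35,0,0],"turn":0},{"claw":56,"delta_pos":[35,0,0],"turn":0},{"claw":56,"delta_pos":[20,0,0],"turn":0}])

```text
clock: 28.03
eef_pos: [494.4, 32.8, 152.9]
tcp_rot: [3.141, -0.001, 1.692]
contact_force: [0.7, -0.0, 0.7]
opening: 0.654
grasp_force: 0.0
```

Request:
step_arm(motion=[{"claw":56,"delta_pos":[0,0,0],"turn":0},{"claw":56,"delta_pos":[0,0,0],"turn":0},{"claw":56,"delta_pos":[0,0,0],"turn":0}])

```text
clock: 28.28
eef_pos: [495.3, 29.8, 152.6]
tcp_rot: [3.141, 0.0, 1.691]
contact_force: [0.9, -0.8, 0.2]
opening: 0.656
grasp_force: 0.0
```

```bash
python3 - <<'E'
from m import *
fr=grab_frame("scene");ft=grab_frame("top")
o=[]
for f_ in(fr,ft):
    u,v=map(int,proj(f_,[575,-165,20])); c=f_["img"][v-45:v+45,u-30:u+30,::-1]
    o.append(cv2.resize((255*(c/255.)**0.6).astype(np.uint8),(400,600),interpolation=cv2.INTER_CUBIC))
cv2.imwrite("pics/c9.png",np.hstack(o))
E
```

```text
(no output)
```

View pics/c9.png

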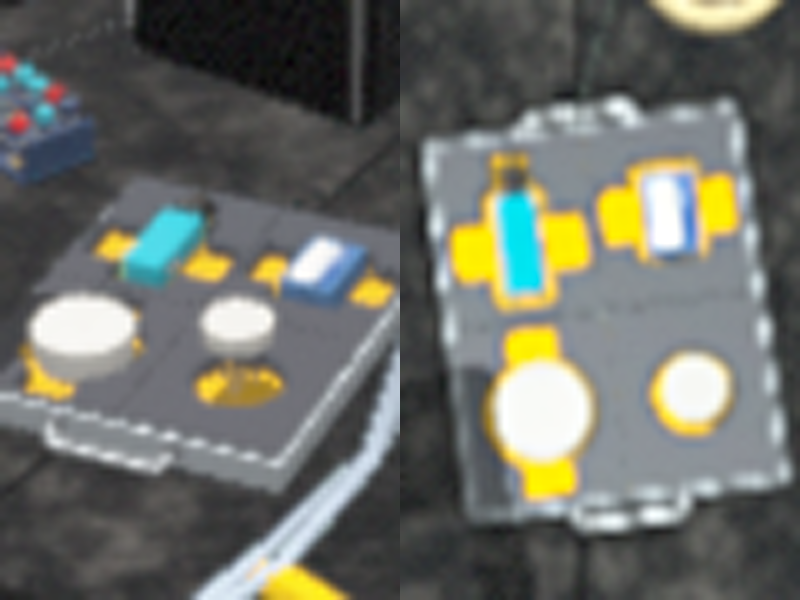

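All four stand in their own cut-outs with yellow margins. The jar lid is displaced as parallax at z=60 would predict. I'll check the top heights across the two views, then hand in.

```bash
python3 - <<'E'
from m import *
F={n:grab_frame(n) for n in("top","scene")};ok=True
for nm,z,c in(("jar",60,(524,-217.6)),("tin",34,(512,-126))):
    P=[]
    for n,fr in F.items():
        e=proj(fr,[*c,z]); b=min(blobs(fr,"white"),key=lambda b:np.hypot(b[1]-e[0],b[2]-e[1])); P.append(ray(fr,b[1],b[2],z)[:2])
    print(nm,np.round(P,1)); ok&=np.linalg.norm(P[0]-P[1])<6
print(ok)
if ok: print(sign_off())
E
```

```text
jar [[ 522.7 -217.6]
 [ 522.4 -218.5]]
tin [[ 511.3 -126.8]
 [ 510.  -129.5]]
True
the job is handed in; nothing more can be done
None
```

The tube cutter, fuse box, septa tin and ferrule jar were placed in that order. The last pictures show each one in its own cut-out and the cutter's knob in the narrow end. I handed the job in at about 28 s, and the vial rack, amber bottle and red look-alike were left alone.

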